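# Refit the pulled-off knob of the portable hob and hold it pressed in

## Robot

A 6-joint arm with a two-finger parallel gripper is mounted at the origin on a cart in front of the work surface, level with it; the furniture and walls round the work are solid. World frame = base frame: x ahead of the robot, y to its left, z up, the work surface at z = 0. Lengths are in m, angles in degrees, forces in N, time in s.
With the tool pointing down it reaches from about 0.35 to 0.775 m from the base axis. Payload 5.5 kg.
Tool frame: the origin (TCP) lies midway between the tips of the shut fingers; the grasp point (between the pads) lies 19 mm behind it; z points along the fingers, y is the line along which they close (so a half turn about z gives the same grasp; the last joint's range is limited). The gripper opens to 85 mm and grips with 20 to 120 N. Pads are 22 mm wide; open, the fingers measure 114 mm over their backs; the gripper's body (76 mm by 85 mm) begins 54 mm behind the grasp point. The pads swing forward as they close: fully open they stand 13 mm farther back than shut.
Start: joints at [58.637, 17.945, 2.641, 74.691, 0, 82.002], TCP at [0.228, 0.528, 0.231] pointing down, gripper open.
Joint ranges: [-158.12, 158.12], [-49.38, 96.58], [-58.88, 72.47], [-126.05, 133.96], [-84.25, 85.87], [-180, 180]. Speed limits (degrees/s): [147.25, 147.25, 180, 180, 180, 180].

## Interface

Orientations are given as a 3x3 rotation matrix whose columns are the frame's x, y, z axes.
In Python, from cell import bot, snapshot, camera_params, close_job gives the robot as it stands. The module is installed in compiled form; this text tells all that it offers.
- The arm moves only by the shell command python3 -m pendant 'ROWS' [FORCE]. ROWS is text: rows parted by semicolons, each of 5 numbers parted by spaces: the closure, from -1 (fully open) to 1 (shut), then the shift along the tool's x, y, z as a fraction of full scale, then the turn about the tool's z as a fraction of full scale. A call has 1 to 12 rows; each row shifts and turns the commanded pose from where the row before left it, along the tool's axes as they then stand; what a row does not reach is not made up. Full scale, the value 1, is 0.03 m for a shift and 6 degrees for a turn. A row lasts 1/10 s, in which the tool goes at most 50 mm and 8.59 degrees, less where a joint would pass 70% of its speed; a pose out of reach is approached as far as the arm can. A call with a number of a shift or a turn outside -1 to 1 is refused whole. A call with a gripper value outside its range is refused whole. The fingers move at their own pace and stop on an object; FORCE is the grip in N (left out, the last holds). Time passes only in rows, so rows that do not move let the fingers close. It gives the time, the measured TCP pose, the force, the opening and the grip force at its end, in the units of the state.
- bot.sense(): the state, without advancing time (a new reading comes with each control period).
- snapshot(name): name is "scene" or "top" or "wrist"; returns the picture (480x640x3 uint8, red, green, blue); there is no depth.
- camera_params(name): a dict with "mtx" (3x3 intrinsics, pixels), "D" ([k1, k2, p1, p2, k3] as OpenCV has them; the pictures are not rectified), "R" (3x3) and "t" (3): a world point X has camera coordinates R X + t; the wrist camera has in their place "tool_from_camera" (4x4, takes a point from camera to tool coordinates, whose origin is the TCP and whose axes are the flange's). Camera axes: x right, y down, z forward; pixel columns grow to the right and rows downward; lengths in m; the calibration is good to about 2 mm. A picture is of the moment at which its call begins: read the wrist's pose just before it. camera_params takes no time and is no camera call.
- close_job(): hands the job in; it is judged then, once.
The state is a dict: "clock": time; "q": joint angles; "dq": joint speeds; "joint_efforts": joint torques, N m; "ee_pos": TCP position; "orientation": TCP orientation; "contact_force": force on the tool from outside, world axes, zero at the start; "ft_torque": the same for the moment, N m; "grip_width": opening from 0.0 (shut) to 1.0 (fully open); "grasp_force": force on a finger pad.
Only numpy, scipy, OpenCV 4.12 (cv2) and the standard library are available. Lean on these libraries where they do the work, as an engineer would, in place of code of your own. Each camera call takes 0.05 s, during which the arm holds its last target. There are 200 camera calls.

## Task

The knob of the portable hob was pulled off for cleaning. Make the panel safe by pressing the red stop key fully in and letting it up, then the yellow lock key in the same way, one at a time, and never press the green start key. Then pick up the knob, turn it so that its red mark points the same way as the red tick on the shaft's collar, push it fully home on the D-shaft and on down against the shaft's spring to the stop, and finish while still holding it pressed in with the gripper; do not disturb the kitchen timer and the dropper bottle.

Things in the scene. Friction and masses are not known exactly. Their poses are not given: they have to be found in the camera images.
- hob: Portable hob, fixed: a black box 260 (x) x 300 (y) x 55 mm high; origin at the centre of its underside, front toward -x. On top a grey control panel along the front edge, a dark glass plate behind. On the panel: the shaft at the left, at 85 mm along y, and the three keys to the right of it.
- shaft_seat (a point): Centre of the top face of the black collar (34 mm across, 9 mm above the panel) at the foot of the bright D-shaft. z up along the shaft; x to the shaft's flat and to the red tick on the collar, at a different angle each time. The shaft stands 20 mm above this point, 16 mm in diameter, flat 4.5 mm from the axis, the last 4 mm tapered. Turning is very stiff (0.6 N m): take it as fixed.
- shaft (a joint): how far shaft and collar together are pressed straight down, m: 0 up, 0.006 fully in, at the stop; a spring needs about 3 N to start and 8 N fully in, and pushes it back up
- knob: Loose white knob, upright on the worktop right of the hob: 46 mm long (x), 28 mm across its flat grip sides (y), 46 mm high, 50 to 85 g. Origin: centre of the underside, at the mouth of the D-bore (18 mm in diameter, 24 mm deep, flat 5.3 mm from the axis on the +x side). A red mark on top runs to the +x end. Fully home, it rests on the collar, origin at shaft_seat and x axes the same way.
- knob_mark (a point): point on the knob's underside, 20 mm from the bore's axis toward its red-marked end (+x); the knob goes on the shaft only with this end over the red tick, within about 0.1 rad
- key_red_top (a point): centre of the red key's round top (24 mm across, level, 22 mm above the panel, in a black ring 40 mm across and 12 mm high). The keys stand in a row, 52 mm apart, in a different order each time, and are pressed straight down
- key_red (a joint): travel of the red stop key, m: 0 up, 0.006 fully in (5 N); it counts as pressed beyond 0.004 and springs back up
- key_yellow (a joint): travel of the yellow lock key, same kind
- key_green (a joint): travel of the green start key, same kind; must not be pressed
- key_yellow_top (a point): centre of the yellow key's top, same kind
- key_green_top (a point): centre of the green key's top, same kind
- timer: red and cream kitchen timer, 64 mm across, 47 mm high, on the worktop; origin at the centre of its underside. Leave it alone
- dropper: small brown dropper bottle, 33 mm across, 102 mm high, on the worktop; origin at the centre of its underside. Leave it alone

How it is judged:
By the outcome, as a careful person would: the job done as asked, in the order asked, and still so for the second after the job is handed in, while the arm keeps its last pose, push and grip.
It also fails if it takes over 67 s, if anything falls off the work surface, if the arm or the gripper's body presses on something with over 40 N, if the wrist force passes 120 N, or if a joint passes its speed limit or range.

## Working session

There is one attempt and no reset: what is moved stays moved. The work goes in short steps, Python scripts to look and compute and a shell command to move; the robot and the scene stay as the last step left them, time stands still between calls to the robot, and variables do not carry over. Pictures are saved under pics/ and viewed, at most 10 in all, crops included, and the job is handed in when it is done.

```bash
mkdir -p pics
python3 - <<'E'
from cell import bot,snapshot,camera_params
import cv2,numpy as np
s=bot.sense();print(s)
ims=[]
for n in("scene","top"):
    im=snapshot(n);cv2.imwrite(f"pics/{n}0.png",im[:,:,::-1])
    p=camera_params(n);print(n,np.round(p["mtx"],1).tolist(),p["D"],(-np.array(p["R"]).T@p["t"]))
p=camera_params("wrist");print(p)
E
```

```text
{'clock': 0.0, 'q': array([5.86352838e+01, 1.79890312e+01, 2.57735807e+00, 7.46889200e+01,
       2.09814880e-03, 8.20037318e+01]), 'dq': array([-0.09737592, -0.00286909, -0.01972777,  0.13324137, -0.09140265,
       -0.0031054 ]), 'joint_efforts': array([ 1.48766694e-04, -4.80624783e+01,  2.98534513e+01,  1.92823517e-02,
       -2.02957240e-04,  8.97252363e-06]), 'ee_pos': array([0.2277884 , 0.52741883, 0.23042918]), 'orientation': array([[-9.17973045e-01,  3.96641646e-01, -9.45072570e-04],
       [ 3.96642673e-01,  9.17971895e-01, -1.48006674e-03],
       [ 2.80493948e-04, -1.73351748e-03, -9.99998458e-01]]), 'contact_force': array([0.18852646, 0.5891155 , 0.93420032]), 'ft_torque': array([-0.00693611, -0.00543846, -0.04362437]), 'grasp_force': 0.0, 'grip_width': 1.0018303651116045}
scene [[588.3, 0.0, 323.9], [0.0, 588.3, 246.7], [0.0, 0.0, 1.0]] [-0.07738918  0.          0.          0.          0.        ] [-0.20090221 -0.48123449  0.72341027]
top [[554.5, 0.0, 309.1], [0.0, 554.5, 243.9], [0.0, 0.0, 1.0]] [-0.14270602  0.          0.          0.          0.        ] [ 0.39844802 -0.06542692  1.06391727]
{'mtx': array([[427.13826203,   0.        , 314.28937432],
       [  0.        , 427.13826203, 234.70795465],
       [  0.        ,   0.        ,   1.        ]]), 'D': array([-0.01383752,  0.        ,  0.        ,  0.        ,  0.        ]), 'tool_from_camera': array([[ 8.98865997e-04, -9.63754044e-01, -2.66790807e-01,
         6.77556415e-02],
       [ 9.99999517e-01,  9.72500090e-04, -1.43878016e-04,
        -4.77393880e-04],
       [ 3.98117103e-04, -2.66790548e-01,  9.63754453e-01,
        -1.44215128e-01],
       [ 0.00000000e+00,  0.00000000e+00,  0.00000000e+00,
         1.00000000e+00]])}
```

View pics/top0.png

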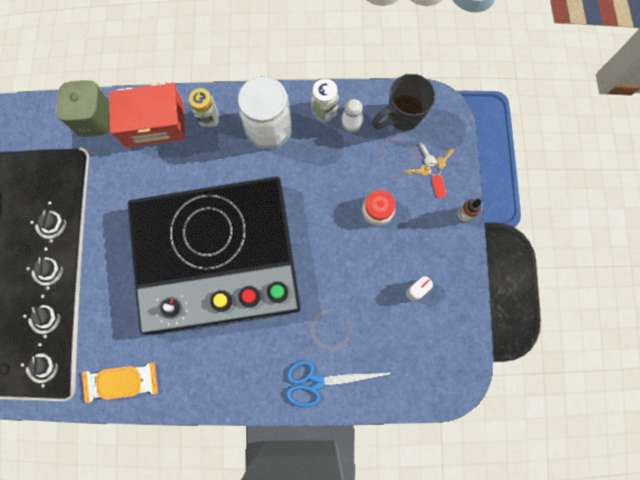

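View pics/scene0.png

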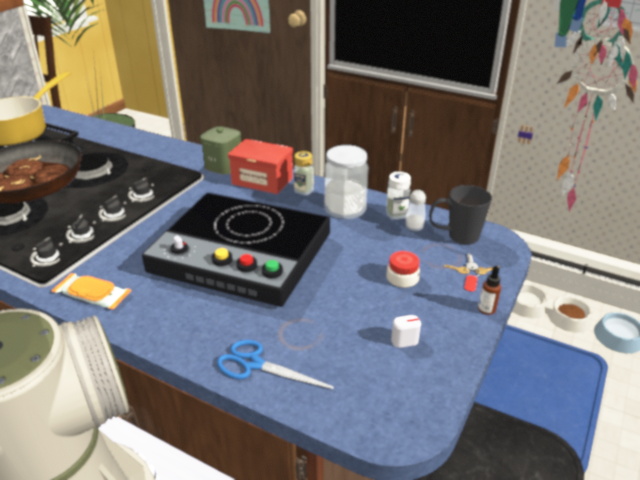

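The top view shows the shaft at (170,307), yellow at (221,300), red at (249,296), green at (277,292), and the knob at (420,288) with its mark toward the upper right. The scene view agrees.

```bash
cat > h.py <<'E'
from cell import bot,snapshot,camera_params
import cv2,numpy as np
def ray(n,uv,s=None):
    p=camera_params(n)
    u=cv2.undistortPoints(np.array([[uv]],float),np.array(p["mtx"]),np.array(p["D"]))[0,0]
    d=np.array([u[0],u[1],1.])
    if n=="wrist":
        T=np.array(p["tool_from_camera"]);W=np.array(s["orientation"])
        return W@T[:3,3]+s["ee_pos"],W@T[:3,:3]@d
    R=np.array(p["R"]);return -R.T@p["t"],R.T@d
def onz(n,uv,z,s=None):
    c,d=ray(n,uv,s);return c+d*(z-c[2])/d[2]
def tri(r1,r2):
    (a,d),(b,e)=r1,r2
    k=np.linalg.lstsq(np.stack([d,-e],1),b-a,rcond=None)[0]
    return (a+k[0]*d+b+k[1]*e)/2,np.linalg.norm(a+k[0]*d-b-k[1]*e)
def blobs(im,col,mn=8):
    h=cv2.cvtColor(im,cv2.COLOR_RGB2HSV);H,S,V=[h[...,i].astype(int) for i in range(3)]
    m={"red":((H<8)|(H>172))&(S>140)&(V>90),"yellow":(H>22)&(H<35)&(S>140)&(V>120),"green":(H>45)&(H<85)&(S>120)&(V>60),"white":(S<40)&(V>190)}[col]
    n,l,st,c=cv2.connectedComponentsWithStats(m.astype(np.uint8))
    return [(int(st[i,4]),np.round(c[i],1),l==i) for i in range(1,n) if st[i,4]>=mn]
E
python3 - <<'E'
from h import *
I={n:cv2.imread(f"pics/{n}0.png")[:,:,::-1].copy() for n in("top","scene")}
guess={"top":dict(yellow=(221,300),red=(249,296),green=(277,292)),"scene":dict(yellow=(222,255),red=(247,261),green=(272,267))}
for c in("yellow","red","green"):
    r=[]
    for n in I:
        b=min(blobs(I[n],c),key=lambda b:np.hypot(*(b[1]-guess[n][c])));print(c,n,b[:2]);r.append(ray(n,b[1]))
        uv=b[1]
        if n=="top":print(onz(n,uv,.077))
    print(tri(*r))
for n,g in(("top",(420,288)),("scene",(405,330))):
    for c in("white","red"):
        b=min(blobs(I[n],c,4),key=lambda b:np.hypot(*(b[1]-g)));print("knob",c,n,b[:2],onz(n,b[1],.046))
print("shaft",onz("top",(170,307),.07))
for p in((129,203),(281,179),(298,312),(141,332)):print("hob corner",onz("top",p,.055))
for p in((379,207),(470,209)):print(onz("top",p,.047))
E
```

```text
yellow top (158, array([219.6, 300. ]))
[0.49043659 0.10892847 0.077     ]
yellow scene (120, array([221.4, 254.1]))
(array([0.4907602 , 0.11051738, 0.07031806]), np.float64(0.0010088681253469093))
red top (163, array([248.2, 295.6]))
[0.49774657 0.057406   0.077     ]
red scene (130, array([246.3, 259.9]))
(array([0.49804468, 0.05869311, 0.07057225]), np.float64(0.0011969467668041963))
green top (155, array([276.6, 291.2]))
[0.50497238 0.00644295 0.077     ]
green scene (124, array([271.7, 265.8]))
(array([0.50526326, 0.00743355, 0.07082117]), np.float64(0.0013171292526857233))
knob white top (300, array([420.8, 287.3])) [ 0.51097311 -0.25781593  0.046     ]
knob red top (6, array([424.5, 283.5])) [ 0.51789932 -0.26506439  0.046     ]
knob white scene (657, array([407.7, 329.9])) [ 0.49187231 -0.26577177  0.046     ]
knob red scene (520, array([403.8, 262.4])) [ 0.66192065 -0.1893741   0.046     ]
shaft [0.47919194 0.20104894 0.07      ]
hob corner [0.68029232 0.29252292 0.055     ]
hob corner [ 0.72107783 -0.00083831  0.055     ]
hob corner [ 0.4688596  -0.03068982  0.055     ]
hob corner [0.43470707 0.25856865 0.055     ]
[ 0.66494169 -0.18586842  0.047     ]
[ 0.65861756 -0.3603044   0.047     ]
```

```bash
python3 -m pendant '1 -.5 -.37 0 0;1 -1 -.745 0 0;1 -1 -.745 0 0;1 -1 -.745 0 0;1 -1 -.745 0 0;1 -1 -.745 0 0;1 -1 -.745 0 0;1 -1 -.745 0 0;1 -1 -.745 0 0;1 -1 -.745 0 0;1 -1 -.745 0 0;1 -1 -.745 0 0'; python3 -m pendant '1 -1 -.745 0 0;1 -1 -.745 0 0;1 -1 -.745 0 0;1 0 0 0 -1;1 0 0 0 -1;1 0 0 0 -1;1 0 0 0 -1;1 0 0 0 -1;1 0 0 0 -.25;1 0 0 0 0;1 0 0 0 0'
python3 - <<'E'
from h import *
s=bot.sense();im=snapshot("wrist");cv2.imwrite("pics/w1.png",im[:,:,::-1])
print(s["clock"],s["ee_pos"],s["orientation"],s["contact_force"],s["grip_width"],s["q"])
import pickle;pickle.dump(s,open("s1.pkl","wb"))
for c in("yellow","red","green"):
    for b in blobs(im,c,100):print(c,b[:2],onz("wrist",b[1],.077,s))
E
```

```text
clock: 1.3
ee_pos: [0.4429, 0.1529, 0.2312]
orientation: [[-0.918, 0.397, -0.0], [0.397, 0.918, -0.0], [0.0, -0.0, -1.0]]
contact_force: [0.5, 0.6, 0.5]
grip_width: -0.001
grasp_force: 0.0
clock: 2.4
ee_pos: [0.4986, 0.0576, 0.2312]
orientation: [[-0.99, -0.14, -0.0], [-0.14, 0.99, -0.0], [0.0, 0.0, -1.0]]
contact_force: [1.0, 0.6, -0.1]
grip_width: 0.001
grasp_force: 0.0
2.4 [0.49864751 0.05764949 0.23123407] [[-9.90203766e-01 -1.39629805e-01 -1.41389659e-04]
 [-1.39629804e-01  9.90203776e-01 -1.41616905e-05]
 [ 1.41981968e-04  5.71925108e-06 -9.99999990e-01]] [ 0.95851784  0.56616547 -0.12055949] 0.0014558416183836466 [-2.57497462e+00  9.85014994e+00 -7.93276352e+00  7.22251429e+01
 -1.17453805e-03 -1.06013998e+01]
yellow (153, array([383.8, 205.5])) [0.48479564 0.10532741 0.077     ]
red (909, array([316. , 212.5])) [0.49663189 0.05827205 0.077     ]
red (2473, array([ 23.4, 354.8])) [ 0.64334581 -0.15508004  0.077     ]
green (896, array([244.3, 212.7])) [0.50398012 0.0075289  0.077     ]
```

View pics/w1.png

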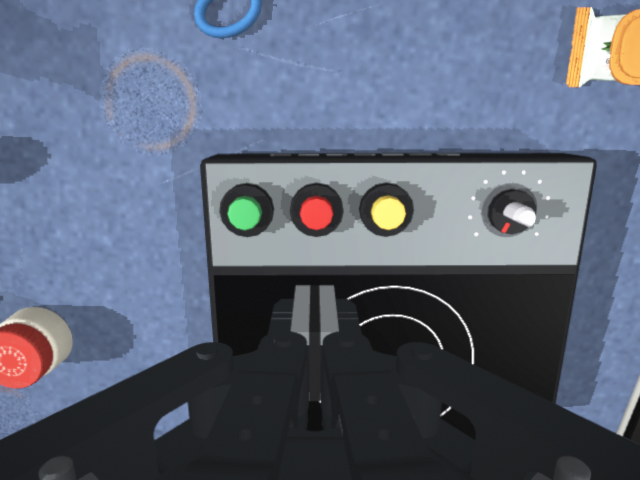

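The wrist view shows green (244,213), red (316,213), yellow (388,212) and the shaft (520,213), with its red tick at (506,227). The red key lies under the tool, so I'm descending.

```bash
python3 -m pendant '1 .05 0 1 0;1 0 0 1 0;1 0 0 1 0;1 0 0 1 0;1 0 0 .8 0;1 0 0 0 0'; python3 -m pendant '1 0 0 .2 0;1 0 0 .2 0;1 0 0 0 0'; python3 -m pendant '1 0 0 .1 0;1 0 0 0 0'
```

```text
clock: 3.05
ee_pos: [0.4945, 0.0578, 0.0842]
orientation: [[-0.99, -0.141, -0.007], [-0.141, 0.99, 0.0], [0.006, 0.001, -1.0]]
contact_force: [-0.1, -0.2, 0.1]
grip_width: 0.002
grasp_force: 0.0
clock: 3.35
ee_pos: [0.4985, 0.0577, 0.076]
orientation: [[-0.99, -0.141, 0.002], [-0.141, 0.99, -0.0], [-0.002, -0.0, -1.0]]
contact_force: [0.6, -0.5, 2.0]
grip_width: -0.001
grasp_force: 0.9
clock: 3.55
ee_pos: [0.4985, 0.0577, 0.0731]
orientation: [[-0.99, -0.141, 0.002], [-0.141, 0.99, -0.0], [-0.002, -0.0, -1.0]]
contact_force: [0.8, -0.1, 3.7]
grip_width: 0.001
grasp_force: 1.8
```

```bash
python3 -m pendant '1 0 0 .07 0;1 0 0 0 0'; python3 -m pendant '1 0 0 .05 0;1 0 0 0 0'
```

```text
clock: 3.75
ee_pos: [0.4985, 0.0577, 0.0711]
orientation: [[-0.99, -0.141, 0.002], [-0.141, 0.99, -0.0], [-0.002, -0.0, -1.0]]
contact_force: [0.8, 0.6, 4.9]
grip_width: -0.001
grasp_force: 2.7
clock: 3.95
ee_pos: [0.4986, 0.0577, 0.0708]
orientation: [[-0.99, -0.142, 0.003], [-0.142, 0.99, -0.0], [-0.003, -0.001, -1.0]]
contact_force: [-2.6, -0.5, 16.3]
grip_width: 0.004
grasp_force: 8.3
```

```bash
python3 -m pendant '1 0 0 -1 0;1 0 0 0 0;1 0 .87 0 0;1 0 .87 0 0;1 0 0 0 0;1 0 0 .7 0;1 0 0 .15 0;1 0 0 0 0'; python3 -m pendant '1 0 0 .1 0;1 0 0 .05 0;1 0 0 0 0'
```

```text
clock: 4.75
ee_pos: [0.4895, 0.1093, 0.0726]
orientation: [[-0.99, -0.141, -0.002], [-0.141, 0.99, 0.001], [0.002, 0.001, -1.0]]
contact_force: [-1.5, 2.0, 3.4]
grip_width: -0.001
grasp_force: 1.9
clock: 5.05
ee_pos: [0.4897, 0.1093, 0.0708]
orientation: [[-0.99, -0.141, 0.0], [-0.141, 0.99, 0.0], [-0.0, 0.0, -1.0]]
contact_force: [-6.8, 0.6, 18.4]
grip_width: 0.0
grasp_force: 8.9
```

Run:
```python
from h import *
s=bot.sense();print(s["ee_pos"],s["contact_force"])
```

```text
[0.48968581 0.10927794 0.07082511] [-6.75024409  0.62132853 18.39760082]
```

```bash
python3 -m pendant '1 0 0 -1 0;1 0 0 -1 0;1 0 1 -1 0;-1 0 1 -.5 0;-1 0 1 0 0;-1 0 0 0 0;-1 0 0 0 0;-1 0 0 0 0'
python3 - <<'E'
from h import *
s=bot.sense();im=snapshot("wrist");print(s["ee_pos"],s["contact_force"],s["clock"])
import pickle;pickle.dump(s,open("s2.pkl","wb"));cv2.imwrite("pics/w2.png",im[:,:,::-1])
cv2.imwrite("pics/w2c.png",cv2.resize(im[100:320,200:440,::-1],None,fx=2.5,fy=2.5,interpolation=cv2.INTER_CUBIC))
for b in blobs(im,"red",5):print(b[:2],onz("wrist",b[1],.064,s))
E
```

```text
clock: 5.85
ee_pos: [0.4771, 0.1976, 0.1733]
orientation: [[-0.99, -0.141, -0.001], [-0.141, 0.99, -0.001], [0.001, -0.001, -1.0]]
contact_force: [0.7, -0.4, 0.9]
grip_width: 0.845
grasp_force: 0.0
[0.47708588 0.19756064 0.17331024] [ 0.69900514 -0.39025412  0.94847234] 5.85
(1497, array([ 79.3, 236.3])) [0.50083308 0.05354075 0.064     ]
(63, array([316.8, 254.1])) [0.49136386 0.20080979 0.064     ]
```

View pics/w2c.png

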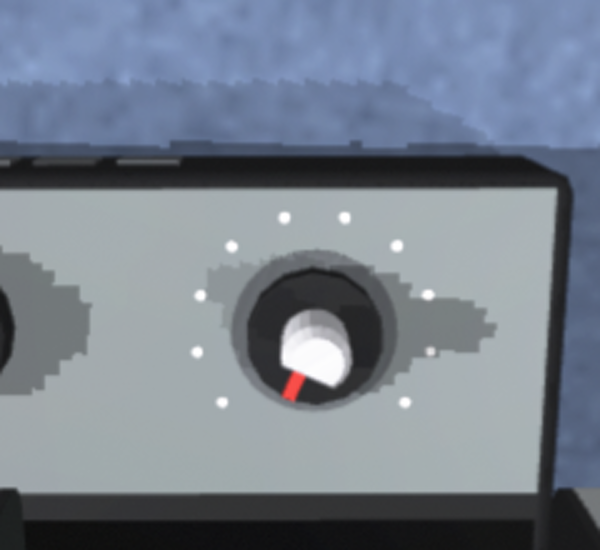

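The crop shows the collar centred near crop (315,337), with the shaft top leaning to (318,357). The red tick is at (293,387), at the lower left.

Run:
```python
from h import *
import pickle
s=pickle.load(open("s2.pkl","rb"));im=cv2.imread("pics/w2.png")[:,:,::-1].copy()
g=im.max(2).astype(int);sub=np.zeros_like(g,bool);sub[195:272,290:365]=1
red=[b for b in blobs(im,"red",20) if abs(b[1][0]-317)<20][0]
for th in(50,60,75,90):
    m=((g<th)&sub).astype(np.uint8);n,l,st,c=cv2.connectedComponentsWithStats(m)
    i=1+np.argmax(st[1:,4]);cs,_=cv2.findContours((l==i).astype(np.uint8),0,cv2.CHAIN_APPROX_NONE)
    h=cv2.convexHull(cs[0]);P=np.array([onz("wrist",p,.064,s)[:2] for p in h[:,0].astype(float)])
    # circle fit
    A=np.c_[2*P,np.ones(len(P))];x=np.linalg.lstsq(A,(P**2).sum(1),rcond=None)[0];r=np.sqrt(x[2]+x[:2]@x[:2])
    d=onz("wrist",red[1],.064,s)[:2]-x[:2]
    print(th,x[:2],r,"tick dir",np.degrees(np.arctan2(d[1],d[0])),np.linalg.norm(d))
# tick's own axis
ys,xs=np.nonzero(red[2]);P=np.array([onz("wrist",p,.064,s)[:2] for p in zip(xs.astype(float),ys)])
w,v=np.linalg.eigh(np.cov(P.T));print("tick axis",np.degrees(np.arctan2(*v[::-1,1])),np.sqrt(w)*3.46)
# shaft top
for th in(215,230,245):
    m=((im.min(2)>th)&sub).astype(np.uint8);cs,_=cv2.findContours(m,0,1);c=max(cs,key=cv2.contourArea)
    (u,r)=cv2.minEnclosingCircle(c);print("shafttop",th,u,r,onz("wrist",u,.084,s),onz("wrist",(u[0]+2*r,u[1]),.084,s)-onz("wrist",u,.084,s))
```

```text
50 [0.47385292 0.20317196] 0.013513869309147636 tick dir -7.682629725049368 0.017669542641891897
60 [0.47780884 0.2043195 ] 0.01677411665533103 tick dir -14.51640556861983 0.014002026913807423
75 [0.47791998 0.20438359] 0.017109288064864912 tick dir -14.8867272890955 0.013910784755108695
90 [0.4775651  0.20465283] 0.017519069228587793 tick dir -15.562871091194491 0.01432392047390913
tick axis 163.4556099348836 [0.00374209 0.00677488]
shafttop 215 (324.5, 243.0) 13.200478553771973 [0.47773932 0.20318192 0.084     ] [-0.00213619  0.01490476  0.        ]
shafttop 230 (325.0, 243.0) 12.530064582824707 [0.47769886 0.20346418 0.084     ] [-0.0020277   0.01414776  0.        ]
shafttop 245 (325.0, 244.0) 11.401854515075684 [0.47828742 0.20355239 0.084     ] [-0.00184631  0.01288215  0.        ]
```

```bash
python3 -m pendant '-1 .07 -.7 -.3 0;-1 .07 -1 0 0;-1 .07 -1 0 0;-1 .07 -1 0 0;-1 .07 -1 0 0;-1 .07 -1 0 0;-1 .07 -1 0 0;-1 .07 -1 0 0;-1 .07 -1 0 0;-1 .07 -1 0 0;-1 .07 -1 0 0;-1 .07 -1 0 0'; python3 -m pendant '-1 .07 -1 0 0;-1 .07 -1 0 0;-1 .07 -1 0 0;-1 0 -.5 0 1;-1 0 0 0 1;-1 0 0 0 1;-1 0 0 0 1;-1 0 0 0 1;-1 0 0 0 1;-1 0 0 0 1;-1 0 0 0 1;-1 0 0 0 1'; python3 -m pendant '-1 0 0 0 0;-1 0 0 0 0'
python3 - <<'E'
from h import *
s=bot.sense();im=snapshot("wrist");print(s["ee_pos"],s["contact_force"],s["clock"],s["q"])
import pickle;pickle.dump(s,open("s3.pkl","wb"));cv2.imwrite("pics/w3.png",im[:,:,::-1])
for c in("red","white"):
  for b in blobs(im,c,30):
    print(c,b[:2],onz("wrist",b[1],.046,s))
E
```

```text
clock: 7.1
ee_pos: [0.5013, -0.1548, 0.1824]
orientation: [[-0.99, -0.14, -0.001], [-0.14, 0.99, 0.0], [0.001, 0.0, -1.0]]
contact_force: [-0.5, 0.3, 0.0]
grip_width: 0.996
grasp_force: 0.0
clock: 8.3
ee_pos: [0.5097, -0.2584, 0.1822]
orientation: [[-0.692, 0.722, -0.001], [0.722, 0.692, 0.0], [0.001, -0.0, -1.0]]
contact_force: [-0.3, -0.6, -0.0]
grip_width: 0.996
grasp_force: 0.0
clock: 8.5
ee_pos: [0.51, -0.258, 0.1824]
orientation: [[-0.697, 0.717, -0.0], [0.717, 0.697, 0.0], [0.001, -0.0, -1.0]]
contact_force: [-0.7, -0.1, 1.3]
grip_width: 1.003
grasp_force: 0.0
[ 0.51004476 -0.25799158  0.18240189] [-0.70584921 -0.12579796  1.31225513] 8.5 [-3.48766837e+01  1.86264146e+01 -3.31491658e+00  6.80931743e+01
 -4.92227426e-04  1.09200856e+01]
red (173, array([316.6, 235.9])) [ 0.51838075 -0.26513126  0.046     ]
red (4299, array([543.2, 303.1])) [ 0.66956824 -0.18758621  0.046     ]
red (807, array([437. , 408.3])) [ 0.68128081 -0.29904222  0.046     ]
white (1792, array([316.9, 220.1])) [ 0.51078331 -0.25706609  0.046     ]
white (450, array([ 70.7, 241.7])) [ 0.40010645 -0.38618776
[... 1273 characters left out ...]
394.9])) [ 0.57124533 -0.38937823  0.046     ]
white (40, array([283.1, 398.1])) [ 0.58998594 -0.37503295  0.046     ]
white (277, array([178.8, 407. ])) [ 0.53801268 -0.4371373   0.046     ]
white (223, array([241.8, 407.3])) [ 0.57288889 -0.40329391  0.046     ]
white (190, array([273.4, 407.6])) [ 0.59046739 -0.38647419  0.046     ]
white (169, array([210.1, 406.7])) [ 0.55508181 -0.41999162  0.046     ]
white (284, array([194.8, 420. ])) [ 0.55445424 -0.43761647  0.046     ]
white (207, array([226.6, 419.2])) [ 0.57165245 -0.41969822  0.046     ]
white (59, array([287.6, 417.2])) [ 0.60427547 -0.3851986   0.046     ]
white (64, array([306.1, 426.1])) [ 0.62024241 -0.38109633  0.046     ]
```

View pics/w3.png

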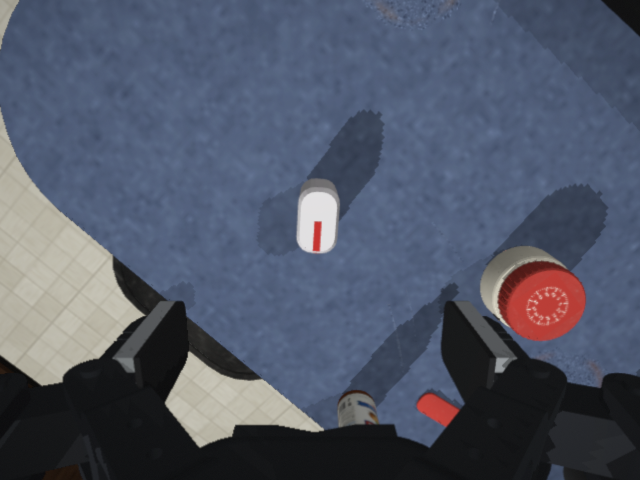

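The knob's top is at (317,217), nearly in line with the tool, with its mark pointing down in the image. The timer (535,300) and dropper (357,410) are clear of the gripper.

Run:
```python
from h import *
import pickle
s=pickle.load(open("s3.pkl","rb"));im=cv2.imread("pics/w3.png")[:,:,::-1].copy()
R=np.array(s["orientation"])
for th in(180,205,225):
    m=(im[...,0]>th).astype(np.uint8);m[:,:290]=0;m[:,345:]=0;m[:175]=0;m[260:]=0
    cs,_=cv2.findContours(m,0,2);c=cv2.convexHull(max(cs,key=cv2.contourArea))
    P=np.array([onz("wrist",p,.046,s)[:2] for p in c[:,0].astype(float)])
    (ctr,wh,a)=cv2.minAreaRect((P*1000).astype(np.float32));b=cv2.boxPoints((ctr,wh,a))
    e=max((b[1]-b[0],b[2]-b[1]),key=np.linalg.norm);ang=np.degrees(np.arctan2(e[1],e[0]))
    d=np.array([ctr[0]/1e3,ctr[1]/1e3,0])-s["ee_pos"]
    print(th,ctr,wh,"axis",ang,"tool delta",R.T@d)
red=[b for b in blobs(im,"red",50) if abs(b[1][0]-317)<20][0]
ys,xs=np.nonzero(red[2]);P=np.array([onz("wrist",p,.046,s)[:2] for p in zip(xs.astype(float),ys)])
w,v=np.linalg.eigh(np.cov(P.T));print("mark axis",np.degrees(np.arctan2(*v[::-1,1])))
print("tool x yaw",np.degrees(np.arctan2(R[1,0],R[0,0])))
# triangulate white centre heights: edges in tool frame
```

```text
180 (511.7459411621094, -258.44921875) (25.566387176513672, 42.17967224121094) axis -49.266945 tool delta [-0.0016217   0.00092281  0.18240085]
205 (511.96697998046875, -257.8648681640625) (24.05294418334961, 41.41995620727539) axis -49.28024 tool delta [-0.00135691  0.00148867  0.18240094]
225 (503.3689880371094, -248.42526245117188) (21.469200134277344, 12.91434097290039) axis 44.26051 tool delta [0.01140464 0.00190637 0.18240841]
mark axis 130.44837777551948
tool x yaw 134.20322884190904
```

```bash
python3 -m pendant '-1 -.05 .04 0 .6;-1 0 0 1 0;-1 0 0 1 0;-1 0 0 1 0;-1 0 0 1 0;-1 0 0 1 0;-1 0 0 .3 0;-1 0 0 .3 0;-1 0 0 0 0' 80; python3 -m pendant '1 0 0 0 0;1 0 0 0 0;1 0 0 0 0;1 0 0 0 0;1 0 0 0 0;1 0 0 0 0;1 0 0 0 0;1 0 0 0 0' 80
```

```text
clock: 9.45
ee_pos: [0.5124, -0.2576, 0.0144]
orientation: [[-0.65, 0.76, -0.0], [0.76, 0.65, 0.0], [0.001, -0.0, -1.0]]
contact_force: [-0.2, -0.3, 1.2]
grip_width: 1.001
grasp_force: 0.0
clock: 10.25
ee_pos: [0.5133, -0.2581, 0.0157]
orientation: [[-0.65, 0.76, 0.002], [0.76, 0.65, -0.001], [-0.002, 0.001, -1.0]]
contact_force: [-0.1, 0.9, 5.4]
grip_width: 0.316
grasp_force: 79.3
```

```bash
python3 -m pendant '1 0 0 -.4 0;1 0 0 -1 0;1 0 0 -1 0;1 0 0 -1 0;1 0 0 -1 0;1 0 0 -1 0;1 .4 .3 0 0;1 .9 .66 0 0;1 .9 .66 0 0;1 .9 .66 0 0;1 .9 .66 0 0;1 .9 .66 0 0'; python3 -m pendant '1 .9 .66 0 0;1 .9 .66 0 0;1 .9 .66 0 0;1 .9 .66 0 0;1 .9 .66 0 0;1 .9 .66 0 0;1 .9 .66 0 0;1 .9 .66 0 0;1 .47 .34 0 -.67;1 0 0 0 -1;1 0 0 0 -1;1 0 0 0 -1'; python3 -m pendant '1 0 0 0 -1;1 0 0 0 -1;1 0 0 0 0;1 0 0 0 0;1 0 0 0 0'
python3 - <<'E'
from h import *
s=bot.sense();im=snapshot("wrist");print(s["ee_pos"],s["contact_force"],s["clock"],s["q"])
R=s["orientation"];print(np.degrees(np.arctan2(R[1,0],R[0,0])))
import pickle;pickle.dump(s,open("s4.pkl","wb"));cv2.imwrite("pics/w4.png",im[:,:,::-1])
for b in blobs(im,"red",10):
    if b[0]<3000:print(b[:2],onz("wrist",b[1],.064,s))
E
```

```text
clock: 11.45
ee_pos: [0.4979, -0.0738, 0.1761]
orientation: [[-0.65, 0.76, -0.001], [0.76, 0.65, 0.001], [0.001, -0.001, -1.0]]
contact_force: [-0.0, -0.6, -0.8]
grip_width: 0.313
grasp_force: 78.7
clock: 12.65
ee_pos: [0.4763, 0.2092, 0.176]
orientation: [[-0.89, 0.456, -0.002], [0.456, 0.89, -0.0], [0.002, -0.001, -1.0]]
contact_force: [0.3, -0.2, -1.9]
grip_width: 0.313
grasp_force: 78.6
clock: 13.15
ee_pos: [0.4773, 0.2088, 0.1765]
orientation: [[-0.963, 0.268, -0.0], [0.268, 0.963, -0.0], [0.0, -0.0, -1.0]]
contact_force: [0.1, 0.2, 0.2]
grip_width: 0.318
grasp_force: 78.6
[0.4773123  0.20878688 0.17653628] [0.06806329 0.19328455 0.16501591] 13.15 [ 1.47891067e+01  1.33455851e+01 -1.13338956e+01  6.53462242e+01
  5.82390854e-03  3.03249306e+01]
164.46417298570043
(1245, array([ 97.5, 323.6])) [0.50088797 0.0521693  0.064     ]
(921, array([314.1, 378.8])) [0.57948146 0.17983534 0.064     ]
```

View pics/w4.png

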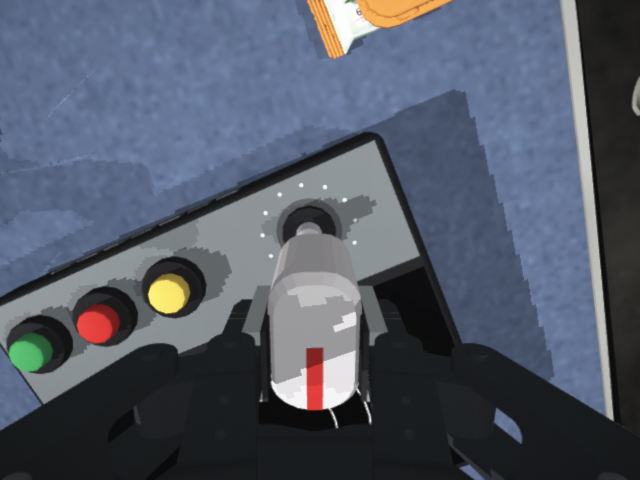

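The knob is held with its mark at (315,378), pointing down the image. The shaft and collar are at (308,225), partly behind the knob. Next I'll measure the knob in the tool frame, and the shaft from the dot ring.

Run:
```python
from h import *
import pickle
def dots(f,sf,c0):
    s=pickle.load(open(sf,"rb"));im=cv2.imread(f)[:,:,::-1].copy()
    m=(im.min(2)>195).astype(np.uint8);n,l,st,c=cv2.connectedComponentsWithStats(m)
    P=[]
    for i in range(1,n):
        if 2<=st[i,4]<40:
            p=onz("wrist",c[i],.055,s)[:2];r=np.hypot(*(p-c0))
            if .02<r<.04:P.append(p)
    P=np.array(P);A=np.c_[2*P,np.ones(len(P))];x=np.linalg.lstsq(A,(P**2).sum(1),rcond=None)[0]
    r=np.hypot(*(P-x[:2]).T);print(f,len(P),x[:2],r.round(4))
c0=np.array([.478,.204])
dots("pics/w2.png","s2.pkl",c0);dots("pics/w4.png","s4.pkl",c0)
p=camera_params("wrist");T=np.array(p["tool_from_camera"])
def tool(uv,z):
    u=cv2.undistortPoints(np.array([[uv]],float),np.array(p["mtx"]),np.array(p["D"]))[0,0]
    d=T[:3,:3]@[u[0],u[1],1];return T[:3,3]+d*(z-T[2,3])/d[2]
im=cv2.imread("pics/w4.png")[:,:,::-1].copy()
b=[b for b in blobs(im,"red",100) if abs(b[1][0]-314)<20][0];ys,xs=np.nonzero(b[2])
for nm,uv in(("markend",(np.median(xs[ys>ys.max()-4]),ys.max()+.5)),("markstart",(np.median(xs[ys<ys.min()+4]),ys.min()-.5)),("front",(315,410)),("L",(270,340)),("R",(359,340))):print(nm,uv,tool(uv,-.0303))
```

```text
pics/w2.png 10 [0.47944541 0.20432412] [0.0303 0.0302 0.0304 0.0302 0.0304 0.0304 0.0303 0.0304 0.0303 0.0303]
pics/w4.png 8 [0.47922829 0.20420314] [0.0303 0.0303 0.0302 0.0303 0.0303 0.0304 0.0303 0.0303]
markend (np.float64(314.0), np.float64(410.5)) [-0.02082382 -0.0004909  -0.0303    ]
markstart (np.float64(314.0), np.float64(348.5)) [ 0.00097962 -0.00050644 -0.0303    ]
front (315, 410) [-0.02063925 -0.00017803 -0.0303    ]
L (270, 340) [ 0.00379551 -0.01359024 -0.0303    ]
R (359, 340) [ 0.00382535  0.01286936 -0.0303    ]
```

```bash
python3 -m pendant '1 -.14 -.117 0 0;1 0 0 .8 0;1 0 0 .8 0;1 0 0 .8 0;1 0 0 0 0;1 0 0 0 0'; python3 -m pendant '1 0 0 .1 0;1 0 0 .1 0;1 0 0 0 0'
```

```text
clock: 13.8
ee_pos: [0.4807, 0.204, 0.1048]
orientation: [[-0.964, 0.267, -0.001], [0.267, 0.964, -0.0], [0.001, -0.0, -1.0]]
contact_force: [0.5, -0.5, -0.7]
grip_width: 0.313
grasp_force: 78.8
clock: 14.1
ee_pos: [0.4812, 0.2043, 0.0992]
orientation: [[-0.964, 0.266, 0.001], [0.266, 0.964, 0.0], [-0.001, 0.001, -1.0]]
contact_force: [-0.9, -0.6, -1.3]
grip_width: 0.315
grasp_force: 78.8
```

```bash
python3 -m pendant '1 0 0 .1 0;1 0 0 0 0'; python3 -m pendant '1 0 0 .1 0;1 0 0 0 0'
```

```text
clock: 14.3
ee_pos: [0.4807, 0.2042, 0.0956]
orientation: [[-0.964, 0.266, -0.0], [0.266, 0.964, 0.0], [0.0, 0.0, -1.0]]
contact_force: [-0.0, 0.1, -0.2]
grip_width: 0.312
grasp_force: 78.8
clock: 14.5
ee_pos: [0.4805, 0.2042, 0.0923]
orientation: [[-0.964, 0.266, -0.001], [0.266, 0.964, -0.0], [0.001, -0.0, -1.0]]
contact_force: [-0.4, -0.0, -1.0]
grip_width: 0.312
grasp_force: 78.8
```

```bash
python3 -m pendant '1 0 0 .15 0;1 0 0 .15 0;1 0 0 0 0'; python3 -m pendant '1 0 0 .1 0;1 0 0 0 0;1 0 0 0 0';python3 -m pendant '1 0 0 .1 0;1 0 0 0 0;1 0 0 0 0'
```

```text
clock: 14.8
ee_pos: [0.4802, 0.2041, 0.0828]
orientation: [[-0.964, 0.266, -0.001], [0.266, 0.964, -0.0], [0.001, -0.001, -1.0]]
contact_force: [-0.8, -0.1, -1.2]
grip_width: 0.316
grasp_force: 78.8
clock: 15.1
ee_pos: [0.4807, 0.2042, 0.0806]
orientation: [[-0.964, 0.266, -0.0], [0.266, 0.964, 0.0], [0.0, 0.0, -1.0]]
contact_force: [-0.5, 0.1, -1.0]
grip_width: 0.315
grasp_force: 78.8
clock: 15.4
ee_pos: [0.4812, 0.2043, 0.0781]
orientation: [[-0.964, 0.266, 0.001], [0.266, 0.964, 0.0], [-0.001, 0.001, -1.0]]
contact_force: [0.2, -0.6, 2.8]
grip_width: 0.313
grasp_force: 79.0
```

```bash
python3 -m pendant '1 0 0 .1 0;1 0 0 0 0;1 0 0 0 0';python3 -m pendant '1 0 0 .07 0;1 0 0 0 0;1 0 0 0 0';python3 -m pendant '1 0 0 .05 0;1 0 0 0 0;1 0 0 0 0'
```

```text
clock: 15.7
ee_pos: [0.4812, 0.2044, 0.0751]
orientation: [[-0.964, 0.266, 0.001], [0.266, 0.964, 0.0], [-0.001, 0.001, -1.0]]
contact_force: [-0.1, -0.5, 6.0]
grip_width: 0.316
grasp_force: 79.3
clock: 16.0
ee_pos: [0.4813, 0.2044, 0.0736]
orientation: [[-0.964, 0.266, 0.001], [0.266, 0.964, 0.0], [-0.001, 0.001, -1.0]]
contact_force: [-1.3, -0.3, 10.4]
grip_width: 0.313
grasp_force: 80.1
clock: 16.3
ee_pos: [0.4813, 0.2044, 0.0734]
orientation: [[-0.964, 0.266, 0.002], [0.266, 0.964, 0.0], [-0.002, 0.001, -1.0]]
contact_force: [-4.6, -1.6, 19.3]
grip_width: 0.319
grasp_force: 81.6
```

```bash
python3 -m pendant '1 0 0 0 0;1 0 0 0 0;1 0 0 0 0;1 0 0 0 0'
python3 - <<'E'
from h import *
cv2.imwrite("pics/w5.png",snapshot("wrist")[:,:,::-1])
E
```

```text
clock: 16.7
ee_pos: [0.4813, 0.2044, 0.0734]
orientation: [[-0.964, 0.266, 0.002], [0.266, 0.964, 0.0], [-0.002, 0.001, -1.0]]
contact_force: [-5.5, -1.9, 18.4]
grip_width: 0.314
grasp_force: 81.6
```

View pics/w5.png

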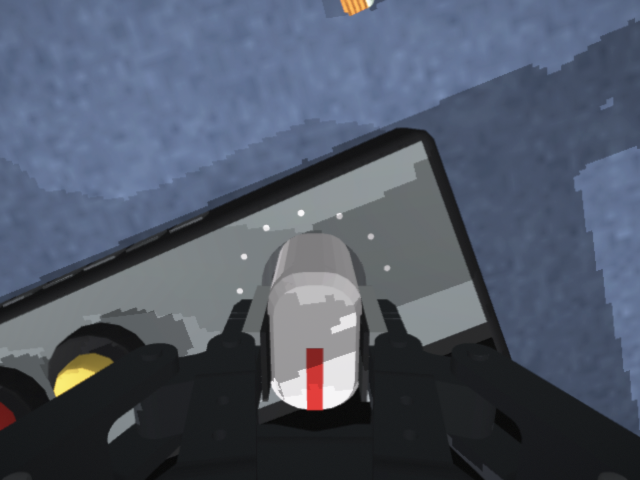

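The knob is seated on the collar. Its mark is still at (315,378), so it hasn't slipped in the grip. Handing in.

```bash
python3 -c "
from cell import close_job;print(close_job())"
```

```text
the job is handed in; nothing more can be done
None
```

I pressed and released the red key, then the yellow key, and never touched the green one; I then lined the knob up with the tick, pushed it home and down to the stop, and handed the job in still holding it there at about 18 N, with the timer and dropper bottle untouched (16.7 s on the clock).

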